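Load a fresh hardware tray from the nest into the empty dock

TASK

Take the top tray off the nested stack without dragging up the ones under it, and set it down - do not drop it - on the bench in front of the empty dock with its pull facing out of the dock, then let go of it. Take it again by the pull and slide it along the bench under the dock's roof until it is fully home against the back stop. Leave the other trays and the bottle and wrench where they are.

Things in the scene. Friction and masses are not known exactly. Their poses are not given: they have to be found in the camera images.
- tray_top_c (a point): Centre, half-way up, of the top one of three identical bare-steel trays in a nest: 28 mm above its underside, 28 mm below its rim. The tray is 110 mm long (its x) by 66 mm wide (y) at the rim, 56 mm high, about 0.25 kg. z up; x points away from the pull. Its upper 22 mm is an upright collar (wall 3 mm); below that the pan tapers to 89 x 45 mm.
- pull (a point): Centre of the top tray's pull: a solid block sticking 25 mm out of one short end of the collar, 16 mm wide (tray y), 14 mm high. It lies 67 mm along the tray's -x from its centre and 46 mm above the tray's underside. Axes as the tray's.
- tray_mid_c (a point): The tray next under the top one in the nest, 22 mm lower; must stay. Same tray as the one on top of the stack (110 x 66 x 56 mm plus pull). This point is at its centre, half-way up.
- tray_low_c (a point): The lowest tray of the nest, standing on the bench; must stay. Same tray as the one on top of the stack (110 x 66 x 56 mm plus pull). This point is at its centre, half-way up.
- tray_parked_c (a point): A fourth such tray, already home in the other dock; must stay. Same tray as the one on top of the stack (110 x 66 x 56 mm plus pull). This point is at its centre, half-way up.
- home (a point): Where the tray's centre (point tray_top_c) lies when the tray is fully home in the EMPTY dock, standing on the bench: 28 mm above the bench. x points into the dock along the slide, z up. The back stop is 55 mm further in (+x). A tray that is home sticks 30 mm out of the mouth, plus its pull.
- mouth (a point): Middle of the empty dock's mouth, 25 mm to the front (-x) of home, same axes. The dock is a fixed dark steel sleeve without floor, open in front: cheeks 75 mm apart inside, 80 mm deep; roof underside 64 mm, top 67 mm above the bench; flared guides 62 mm high reach 24 mm out in front of the mouth.
- full_mouth (a point): The same point of the other, occupied dock, which is identical and fixed. Its x points into that dock.
- tray_top: The same top tray; origin at the middle of its underside (44 mm above the bench in the nest), same axes. Each collar rests on the rim of the tray below, so the nest is a straight-sided pile with a 22 mm step: only the uppermost 22 mm belongs to the top tray; fingers reaching lower outside also grip the next one. Nested pans have about 1.5 mm of play.
- bottle_c (a point): Bystander: red plastic bottle, 48 mm across, 120 mm high, upright; its centre.
- wrench: Bystander: steel wrench about 170 mm long lying flat.
Things that resemble listed ones, but are neither listed nor needed, are in the scene too. What is shaped like the tray_top but blue or orange is not meant.

How it is judged:
On the way, in this order (a step that is already met when the one before it is completed fails the run):
1. the top tray is off the nest, more than 100 mm to the side of the next tray, still held in the air (underside over 10 mm above the bench) (horizontal distance between tray_top_c and tray_mid_c above 0.1 m and height (world z) of tray_top_c above 0.038 m), for 0.05 s.
2. the tray stands level on the bench, let go of, at least 60 mm short of home along the dock's axis, within 60 mm of that axis, pull outward (contact force between the fingers and tray_top below 0.1 N and linear speed of tray_top below 0.02 m/s and height (world z) of tray_top_c between 0.022 and 0.034 m and angle between tray_top_c's own z axis and vertical below 0.06 rad and x of tray_top_c in the frame of home below -0.06 m and y of tray_top_c in the frame of home between -0.06 and 0.06 m and angle between the x axis of tray_top_c and the x axis of home, either way round below 0.6 rad and x of pull in the frame of home below -0.11 m), for 0.2 s.
At the end, for the whole second after the job is handed in: The tray stands on the bench in the empty dock, within 6 mm of fully home along the slide and 8 mm across, turned less than 0.12 rad, level, pull outward, released and at rest (x of tray_top_c in the frame of home between -0.006 and 0.005 m and y of tray_top_c in the frame of home between -0.008 and 0.008 m and height (world z) of tray_top_c between 0.022 and 0.034 m and angle between the x axis of tray_top_c and the x axis of home, either way round below 0.12 rad and angle between tray_top_c's own z axis and vertical below 0.06 rad and x of pull in the frame of home below -0.05 m and contact force between the fingers and tray_top below 0.1 N and linear speed of tray_top below 0.01 m/s); the robot touches nothing.
It fails at once if the tray under the top one, or the lowest, dragged up or shifted by more than 12 mm (distance of any of tray_mid_c, tray_low_c from where it was at the start of the episode above 0.012 m).
It fails at once if the parked tray moved by more than 15 mm (distance of tray_parked_c from where it was at the start of the episode above 0.015 m).
It fails at once if the bottle or wrench moved by more than 30 mm (distance of any of bottle_c, wrench from where it was at the start of the episode above 0.03 m).
It fails at once if the tray dropped: loose and more than 25 mm above the bench away from the nest (contact force between the fingers and tray_top below 0.1 N and horizontal distance between tray_top_c and tray_mid_c above 0.08 m and height (world z) of tray_top_c above 0.053 m).
It also fails if it takes over 54 s, if anything falls off the work surface, if the arm or the gripper's body presses on something with over 40 N, if the wrist force passes 120 N, or if a joint passes its speed limit or range.

ROBOT

A 6-joint arm with a two-finger parallel gripper is mounted at the origin on the work surface. World frame = base frame: x ahead of the robot, y to its left, z up, the work surface at z = 0. Lengths are in m, angles in rad, forces in N, time in s.
With the tool pointing down it reaches from about 0.35 to 0.775 m from the base axis. Payload 7.3 kg.
Tool frame: the origin (TCP) lies on the centre line of the jaws, within the pads' length; the fingertips stand 25 mm ahead of it and the grasp point (between the pads) lies 6 mm ahead of it; z points along the fingers, y is the line along which they close (so a half turn about z gives the same grasp; the last joint's range is limited). The gripper opens to 92 mm and grips with 3 to 60 N. Pads are 19 mm wide; open, the fingers measure 130 mm over their backs; the gripper's body (75 mm by 190 mm) begins 47 mm behind the grasp point.
Start: joints at [0.974, 0.342, 1.524, -0, 1.275, -0.146], TCP at [0.229, 0.473, 0.252] pointing down, gripper open.
Joint ranges: [-2.53, 2.53], [-0.77, 2.02], [0.04, 2.7], [-1, 4.14], [0.28, 2.66], [-3.11, 3.11]. Speed limits (rad/s): [2.57, 2.57, 3.14, 3.14, 3.14, 3.14].

INTERFACE

Orientations are given as [roll, pitch, yaw] about the fixed x, y, z axes, in that order (R = Rz(yaw) Ry(pitch) Rx(roll)).
In Python, from cell import status, read_camera, camera_info, ticket, models gives the robot as it stands.
- The arm moves only by the tool send_rows, never from a script. Its argument "plan" is a list of rows, each an object with "offset": the shift along the tool's x, y, z in mm, a list of three; "yaw": the turn about the tool's z in rad. In form: [{"offset": [dx, dy, dz], "yaw": yaw}, ...]. A call has 1 to 20 rows; each row shifts and turns the commanded pose from where the row before left it, along the tool's axes as they then stand; what a row does not reach is not made up. A row lasts 1/10 s, in which the tool goes at most 50 mm and 8.59 degrees, less where a joint would pass 70% of its speed; a pose out of reach is approached as far as the arm can. A call is refused whole if a number of a shift passes 50 or a number of a turn 0.15, either way. A call with a gripper value outside its range is refused whole. "hand" is the closure, from 0 (fully open) to 1 (shut), set as the call begins (left out, the last holds). The fingers move at their own pace and stop on an object; "squeeze" is the grip in N (left out, the last holds). Time passes only in rows, so rows that do not move let the fingers close. It gives the time, the measured TCP pose, the force, the opening and the grip force at its end, in the units of the state.
- status.observe(): the state, without advancing time (a new reading comes with each control period).
- read_camera(name): name is "scene" or "side" or "wrist"; returns the picture (384x512x3 uint8, red, green, blue); there is no depth.
- camera_info(name): a dict with "vfov" (degrees; the focal length in pixels is half the picture's height over the tangent of half this angle, whatever the lens; pixels are square), "cx", "cy" (the principal point, pixels), "origin" and "attitude" of the camera in the world. Camera axes: x right, y down, z forward; pixel columns grow to the right and rows downward; lengths in m; the calibration is good to about 2 mm. A picture is of the moment at which its call begins: read the wrist's pose just before it. camera_info takes no time and is no camera call; for the wrist camera it gives the pose at the moment of the call.
- ticket.hand_in(): hands the job in; it is judged then, once.
Trained networks look in the newest picture that a camera, given by its name, has taken for a name from the list of things; names that differ only in an ending like _2 or _b are one class to them, and where a whole thing is asked for, a point or a joint stands for the part that bears it (a point fixed in the world has none). Each returns a list of dicts, best first, with "conf" (0 to 1); they miss things now and then, are a little off and sometimes report something else, mostly with a low value. They report only what shows in the picture. A call takes as long as a camera call. They do not tell look-alikes from the thing itself.
- models.regions_of(camera, label): "mask" (384x512 bool, what is visible of it) and "extent" ([left, top, right, bottom] in pixels, round what is visible of it).
The state is a dict: "time": time; "qpos": joint angles; "qvel": joint speeds; "joint_efforts": joint torques, N m; "tool_pos": TCP position; "tool_rot": TCP orientation; "contact_force": force on the tool from outside, world axes, zero at the start; "torque": the same for the moment, N m; "opening": finger opening in m; "grip_force": force on a finger pad.
Only numpy, scipy, OpenCV 4.12 (cv2) and the standard library are available. Lean on these libraries where they do the work, as an engineer would, in place of code of your own. Each camera call takes 0.05 s, during which the arm holds its last target. There are 200 camera calls.

## Working session

There is one attempt and no reset: what is moved stays moved. The work goes in short steps, Python scripts to look and compute and a tool call to move; the robot and the scene stay as the last step left them, time stands still between calls to the robot, and variables do not carry over. Pictures are saved under pics/ and viewed, at most 10 in all, crops included, and the job is handed in when it is done.

Besides the shell and the picture viewer there is one more tool, called after "Call:" by a JSON object that holds its "method" and its "body", one argument or row to a line. send_rows: Moves the arm, as the interface text tells. Its arguments: {"type":"object","properties":{"plan":{"type":"array"},"hand":{"type":"number"},"squeeze":{"type":"number"}},"required":["plan"]}

```bash
mkdir -p pics; ls; cat > h.py <<'E'
import numpy as np, cv2
from cell import status, read_camera, camera_info, ticket, models
def snap(c,f):
    p=read_camera(c); cv2.imwrite('pics/'+f,p[:,:,::-1]); return p
def R(a):
    a=np.array(a)
    if a.shape==(3,3): return a
    from scipy.spatial.transform import Rotation as Q
    return Q.from_euler('xyz',a).as_matrix() if a.size==3 else Q.from_quat(a).as_matrix()
def ray(i,u,v):
    f=192/np.tan(np.radians(i['vfov'])/2)
    return np.array(i['origin']),R(i['attitude'])@np.array([(u-i['cx'])/f,(v-i['cy'])/f,1])
def onz(i,u,v,z):
    o,d=ray(i,u,v); return o+d*(z-o[2])/d[2]
def proj(i,p):
    f=192/np.tan(np.radians(i['vfov'])/2)
    q=R(i['attitude']).T@(np.array(p)-np.array(i['origin'])); return np.array([i['cx'],i['cy']])+f*q[:2]/q[2]
E
python3 - <<'E'
from h import *
print(status.observe())
ims=[]
for c in ['scene','side','wrist']:
    ims.append(snap(c,c+'0.png')); print(c,camera_info(c))
    for l in ['tray_top','mouth','full_mouth','tray_parked_c','bottle_c','wrench','pull']:
        try: print(l,[(round(r['conf'],2),[int(x) for x in r['extent']]) for r in models.regions_of(c,l)])
        except Exception as e: print(l,e)
E
```

```text
pics
{'time': 0.0, 'qpos': array([ 9.74019784e-01,  3.42721138e-01,  1.52497472e+00,  2.43521566e-05,
        1.27537953e+00, -1.46025908e-01]), 'qvel': array([-9.76094015e-04,  1.81032777e-03, -8.78369039e-05, -1.03407025e-03,
        5.09296312e-04, -2.66938010e-04]), 'joint_efforts': array([ 1.36158003e-03, -4.31250930e+01, -2.44225520e+01,  7.17967772e-02,
        5.59143873e-02, -1.60348536e-04]), 'tool_pos': array([0.22850225, 0.4722823 , 0.25106051]), 'tool_rot': array([-3.14012909e+00, -2.38787986e-04,  2.69083474e+00]), 'contact_force': array([-0.31015452, -0.42763586, -1.36595566]), 'torque': array([ 0.0005044 , -0.01941394, -0.02063016]), 'grip_force': 0.0, 'opening': 0.09172053452215001}
scene {'vfov': 56.307057947207916, 'cx': 250.8535819836298, 'cy': 190.03543008393245, 'origin': array([ 0.87911993, -0.33629478,  0.86261947]), 'attitude': array([-2.57804985,  0.00527009,  0.7800438 ])}
tray_top [(0.97, [245, 117, 294, 148]), (0.86, [305, 138, 351, 177]), (0.8, [336, 123, 386, 154]), (0.6, [214, 155, 243, 196])]
mouth [(0.89, [175, 245, 244, 311])]
full_mouth [(0.82, [25
[... 667 characters left out ...]
[280, 185, 318, 224])]
mouth [(0.82, [308, 217, 359, 263]), (0.38, [199, 144, 213, 178])]
full_mouth [(0.57, [280, 188, 319, 220])]
tray_parked_c []
bottle_c [(0.64, [197, 147, 211, 176])]
wrench [(0.55, [335, 298, 390, 339])]
pull [(0.9, [191, 178, 229, 205]), (0.87, [221, 204, 263, 233]), (0.75, [234, 149, 256, 172]), (0.59, [240, 159, 275, 174])]
wrist {'vfov': 60.153308151039234, 'cx': 258.49951240164336, 'cy': 195.79531490906294, 'origin': array([0.16369456, 0.50535787, 0.38426022]), 'attitude': array([2.87074097e+00, 5.29219857e-04, 1.11868756e+00])}
tray_top []
mouth [(0.74, [291, 319, 311, 326])]
full_mouth []
tray_parked_c []
bottle_c [(0.67, [292, 322, 312, 328])]
wrench []
pull []
```

```bash
python3 - <<'E'
import cv2
a=cv2.imread('pics/scene0.png')[80:330,160:410]; b=cv2.imread('pics/side0.png')[130:280,170:370]
cv2.imwrite('pics/a.png',cv2.resize(a,(600,600),interpolation=cv2.INTER_CUBIC)); cv2.imwrite('pics/b.png',cv2.resize(b,(800,600),interpolation=cv2.INTER_CUBIC))
E
```

```text
(no output)
```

View pics/a.png

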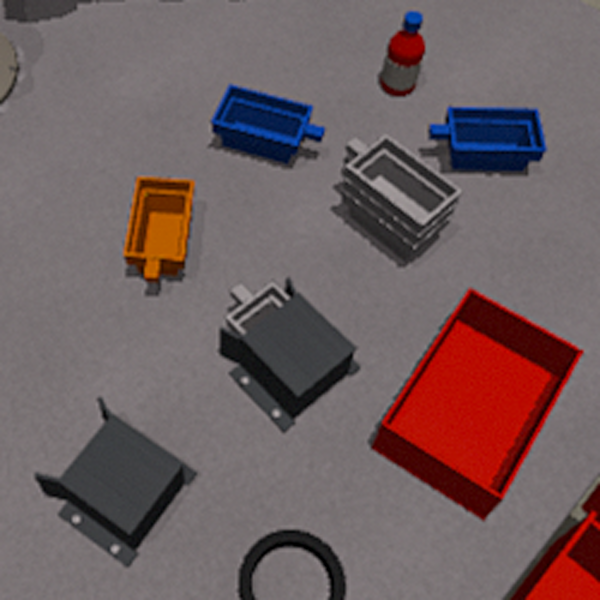

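View pics/b.png

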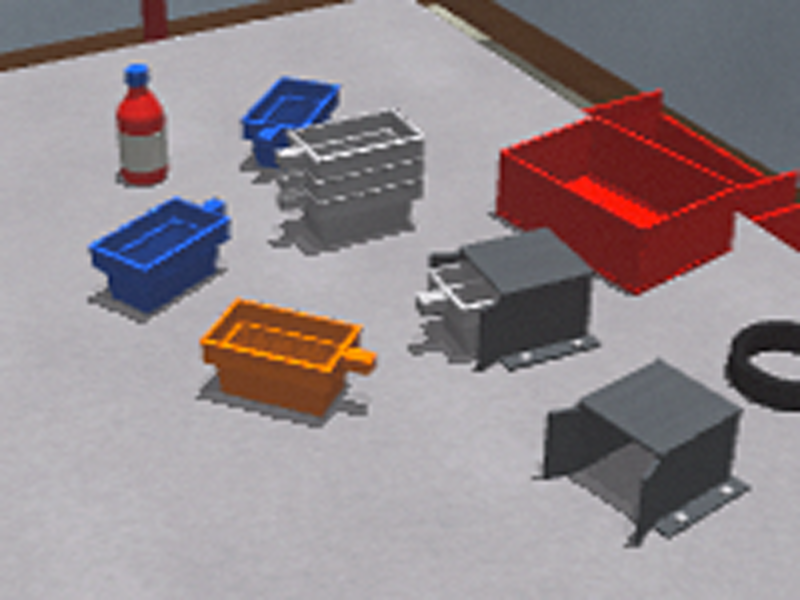

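The scene crop shows the grey nest (crop ~(400,185), pull to the upper left). The occupied dock is at ~(290,350). The empty dock is at ~(120,470), with its mouth and flared guides toward the upper left.

```bash
cat > m.py <<'E'
from h import *
S=camera_info('scene'); D=camera_info('side')
A=lambda u,v,z:onz(S,160+u/2.4,80+v/2.4,z).round(4)
B=lambda u,v,z:onz(D,170+u/4,130+v/4,z).round(4)
print('nest A',[A(*p,.1) for p in [(388,136),(460,190),(418,225),(343,180)]],'pull',A(357,150,.097))
print('nest B',[B(*p,.1) for p in [(400,110),(424,142),(312,162),(288,127)]],'pull',B(288,153,.097))
print('dockE A',[A(*p,.067) for p in [(112,413),(186,463),(132,521),(60,472)]])
print('dockE B',[B(*p,.067) for p in [(657,361),(742,408),(660,455),(577,404)]])
print('dockF A',[A(*p,.067) for p in [(298,290),(355,350),(298,392),(244,330)]])
print('dockF B',[B(*p,.067) for p in [(550,230),(593,270),(503,298),(460,250)]])
print('bottle',onz(S,327,118,0))
E
python3 m.py
```

```text
nest A [array([0.5543, 0.2654, 0.1   ]), array([0.66  , 0.2599, 0.1   ]), array([0.6559, 0.1898, 0.1   ]), array([0.5587, 0.18  , 0.1   ])] pull [0.5408 0.2265 0.097 ]
nest B [array([0.6639, 0.2478, 0.1   ]), array([0.6497, 0.1784, 0.1   ]), array([0.5406, 0.1924, 0.1   ]), array([0.553 , 0.2663, 0.1   ])] pull [0.5319 0.2238 0.097 ]
dockE A [array([ 0.5701, -0.1786,  0.067 ]), array([ 0.6586, -0.1628,  0.067 ]), array([ 0.6627, -0.2361,  0.067 ]), array([ 0.5797, -0.253 ,  0.067 ])]
dockE B [array([ 0.652 , -0.1704,  0.067 ]), array([ 0.6695, -0.2484,  0.067 ]), array([ 0.5821, -0.2634,  0.067 ]), array([ 0.5658, -0.1861,  0.067 ])]
dockF A [array([0.6068, 0.0549, 0.067 ]), array([0.6963, 0.0426, 0.067 ]), array([ 0.6858, -0.0333,  0.067 ]), array([ 0.599 , -0.0207,  0.067 ])]
dockF B [array([0.694 , 0.0346, 0.067 ]), array([ 0.6876, -0.0382,  0.067 ]), array([ 0.5971, -0.0385,  0.067 ]), array([0.6065, 0.0433, 0.067 ])]
bottle [0.47423859 0.41863213 0.        ]
```

Call:
{"method": "send_rows", "body": {
  "plan": [
    {"offset": [-30,-4,0],"yaw": 0},
    {"offset": [-30,-4,0],"yaw": 0},
    {"offset": [-30,-4,0],"yaw": 0},
    {"offset": [-30,-4,0],"yaw": 0},
    {"offset": [-30,-4,0],"yaw": 0},
    {"offset": [-30,-4,0],"yaw": 0},
    {"offset": [-30,-4,0],"yaw": 0},
    {"offset": [-30,-4,0],"yaw": 0},
    {"offset": [-30,-4,0],"yaw": 0},
    {"offset": [-30,-4,0],"yaw": 0},
    {"offset": [-30,-4,0],"yaw": 0},
    {"offset": [-30,-4,0],"yaw": 0},
    {"offset": [-30,-4,0],"yaw": 0},
    {"offset": [-30,-4,0],"yaw": 0},
    {"offset": [-26,-4,0],"yaw": 0},
    {"offset": [0,0,0],"yaw": -0.12},
    {"offset": [0,0,0],"yaw": -0.12},
    {"offset": [0,0,0],"yaw": -0.12},
    {"offset": [0,0,0],"yaw": 0},
    {"offset": [0,0,0],"yaw": 0}
  ],
  "hand": 0,
  "squeeze": 30
}}

```text
time: 3.2
tool_pos: [0.604, 0.2243, 0.2517]
tool_rot: [3.142, -0.0, 3.048]
contact_force: [-0.2, -0.4, -0.0]
opening: 0.0918
grip_force: 0.0
```

```bash
python3 - <<'E'
from h import *
s=status.observe(); print(s['time'],s['tool_pos'],s['tool_rot'],s['opening'])
print(camera_info('wrist')); snap('wrist','w1.png')
print([(r['conf'],r['extent']) for r in models.regions_of('wrist','tray_top')])
E
```

```text
3.2 [0.60399602 0.22428957 0.25166437] [ 3.14156561e+00 -8.68852146e-05  3.04765619e+00] 0.09175243878041117
{'vfov': 60.153308151039234, 'cx': 258.49951240164336, 'cy': 195.79531490906294, 'origin': array([0.53214695, 0.23255127, 0.38417319]), 'attitude': array([2.87113782e+00, 8.61024906e-04, 1.47552552e+00])}
[(0.84, [366.8, 110.9, 498.1, 236.2]), (0.79, [218.8, 0.0, 286.4, 39.2]), (0.76, [225.3, 93.2, 308.8, 248.0]), (0.64, [2.1, 0.0, 92.9, 75.7])]
```

View pics/w1.png

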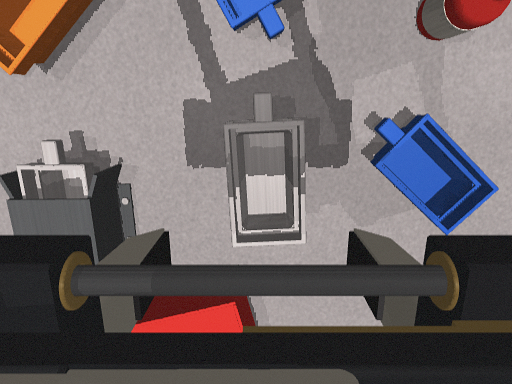

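The wrist picture shows the nest's rim with corners about (225,123), (304,122), (305,243) and (233,245), and the pull end at (263,95).

```bash
python3 - <<'E'
from h import *
i=camera_info('wrist'); im=cv2.imread('pics/w1.png')
for p in [(225,123),(304,122),(305,243),(233,245)]: print(onz(i,*p,.1).round(4))
print('pull end',onz(i,263,95,.097).round(4)); print('tcp proj',proj(i,status.observe()['tool_pos']))
cv2.imwrite('pics/w1c.png',cv2.resize(im[80:260,200:330],(563,780)[::1] if 0 else (433,600),interpolation=cv2.INTER_CUBIC))
for y in (0,.033,-.033):
  for x in (.055,-.055): 
    c,s=np.cos(-.092),np.sin(-.092); print(x,y,proj(i,[.603+c*x-s*y,.223+s*x+c*y,.1]).round(1))
E
```

```text
[0.5449 0.2029 0.1   ]
[0.5503 0.2689 0.1   ]
[0.6598 0.2635 0.1   ]
[0.6555 0.1968 0.1   ]
pull end [0.5254 0.2367 0.097 ]
tcp proj [255.61210842 273.11790449]
0.055 0 [255.9 245.3]
-0.055 0 [255.3 124.2]
0.055 0.033 [291.4 245.2]
-0.055 0.033 [294.6 124.1]
0.055 -0.033 [220.3 245.3]
-0.055 -0.033 [216.  124.3]
```

View pics/w1c.png

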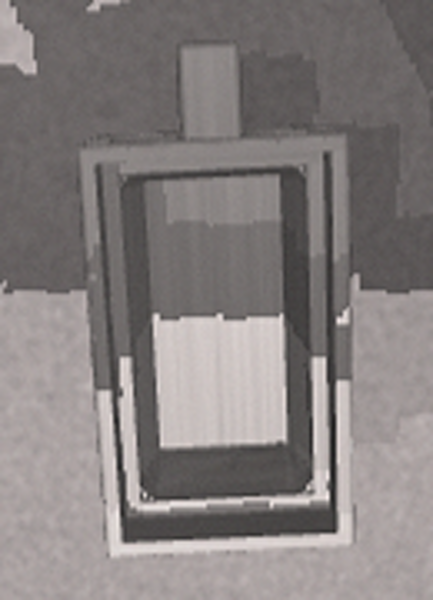

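Call:
{"method": "send_rows", "body": {
  "plan": [
    {"offset": [2,8.5,0],"yaw": -0.042},
    {"offset": [0,0,30],"yaw": 0},
    {"offset": [0,0,30],"yaw": 0},
    {"offset": [0,0,30],"yaw": 0},
    {"offset": [0,0,0],"yaw": 0},
    {"offset": [0,0,0],"yaw": 0}
  ]
}}

```text
time: 3.9
tool_pos: [0.6029, 0.2334, 0.1622]
tool_rot: [3.141, -0.0, 3.094]
contact_force: [0.5, -0.1, -0.7]
opening: 0.0917
grip_force: 0.0
```

```bash
python3 - <<'E'
from h import *
s=status.observe(); print(s['time'],s['tool_pos'],s['tool_rot'])
i=camera_info('wrist');snap('wrist','w2.png')
for p in [(.603,.233)]:
 for x,y in [(-.055,-.033),(-.055,.033),(.055,.033),(.055,-.033)]:
  c,t=np.cos(-.052),np.sin(-.052);print(proj(i,[p[0]+c*x-t*y,p[1]+t*x+c*y,.1]).round(1))
E
```

```text
3.9 [0.60288507 0.23338811 0.16219266] [ 3.14149284e+00 -1.80840116e-04  3.09356245e+00]
[199.  134.8]
[312.8 135.2]
[305.2 301.8]
[206.4 301.5]
```

View pics/w2.png

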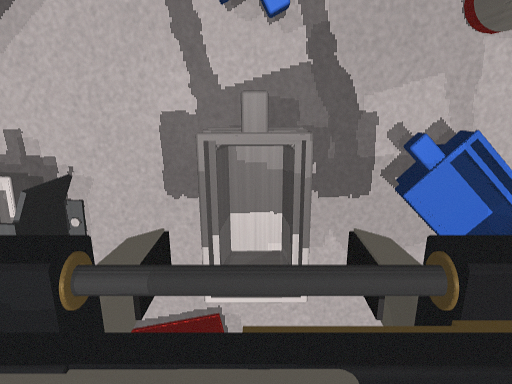

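Call:
{"method": "send_rows", "body": {
  "plan": [
    {"offset": [0.5,0,20],"yaw": 0},
    {"offset": [0,0,18],"yaw": 0},
    {"offset": [0,0,12],"yaw": 0},
    {"offset": [0,0,5],"yaw": 0},
    {"offset": [0,0,0],"yaw": 0}
  ]
}}

```text
time: 4.45
tool_pos: [0.6025, 0.233, 0.1071]
tool_rot: [3.141, 0.0, 3.093]
contact_force: [0.4, 0.1, 0.3]
opening: 0.092
grip_force: 0.0
```

Call:
{"method": "send_rows", "body": {
  "plan": [
    {"offset": [0,0,0],"yaw": 0},
    {"offset": [0,0,0],"yaw": 0},
    {"offset": [0,0,0],"yaw": 0},
    {"offset": [0,0,0],"yaw": 0},
    {"offset": [0,0,0],"yaw": 0},
    {"offset": [0,0,0],"yaw": 0}
  ],
  "hand": 1,
  "squeeze": 30
}}

```text
time: 5.05
tool_pos: [0.6026, 0.2327, 0.1073]
tool_rot: [-3.142, 0.001, 3.093]
contact_force: [-0.4, -2.7, 4.1]
opening: 0.0659
grip_force: 30.0
```

Call:
{"method": "send_rows", "body": {
  "plan": [
    {"offset": [0,0,-3],"yaw": 0},
    {"offset": [0,0,-4],"yaw": 0},
    {"offset": [0,0,-5],"yaw": 0},
    {"offset": [0,0,-6],"yaw": 0},
    {"offset": [0,0,-8],"yaw": 0},
    {"offset": [0,0,-8],"yaw": 0},
    {"offset": [0,0,-8],"yaw": 0},
    {"offset": [0,0,-8],"yaw": 0},
    {"offset": [0,0,-10],"yaw": 0},
    {"offset": [0,0,-10],"yaw": 0},
    {"offset": [0,0,0],"yaw": 0}
  ]
}}

```text
time: 6.15
tool_pos: [0.6032, 0.2332, 0.1789]
tool_rot: [3.14, 0.003, 3.093]
contact_force: [0.5, 0.5, -1.6]
opening: 0.0656
grip_force: 30.0
```

```bash
python3 - <<'E'
from h import *
print(status.observe()['time'])
s=snap('side','s2.png')[110:230,200:320]; a=snap('scene','c2.png')[90:230,270:400]
w=np.zeros((400,800,3),np.uint8); w[:,:400]=cv2.resize(s,(400,400),interpolation=2); w[:,400:]=cv2.resize(a,(400,400),interpolation=2)
cv2.imwrite('pics/m2.png',w[:,:,::-1])
E
```

```text
6.15
```

View pics/m2.png

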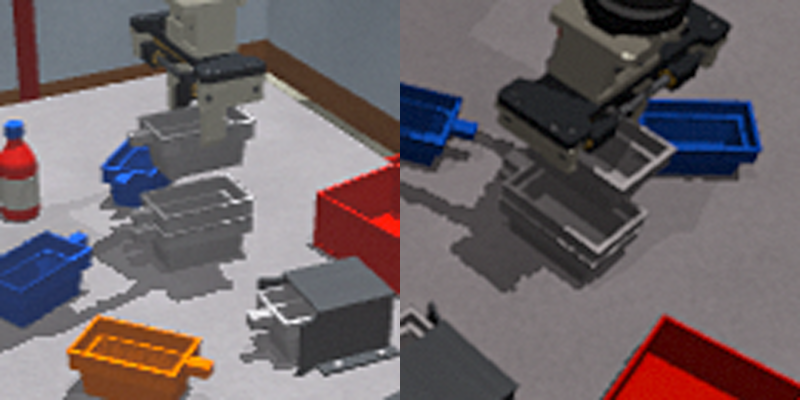

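Call:
{"method": "send_rows", "body": {
  "plan": [
    {"offset": [0,0,-20],"yaw": 0},
    {"offset": [0,0,-25],"yaw": 0},
    {"offset": [0,0,-26],"yaw": 0},
    {"offset": [-5,-15,0],"yaw": 0},
    {"offset": [-6,-28,0],"yaw": 0},
    {"offset": [-6,-28,0],"yaw": 0},
    {"offset": [-6,-28,0],"yaw": 0},
    {"offset": [-6,-28,0],"yaw": 0},
    {"offset": [-6,-28,0],"yaw": 0},
    {"offset": [-6,-28,0],"yaw": 0},
    {"offset": [-6,-28,0],"yaw": 0},
    {"offset": [-6,-28,0],"yaw": 0},
    {"offset": [-6,-28,0],"yaw": 0},
    {"offset": [-6,-28,0],"yaw": 0},
    {"offset": [-6,-28,0],"yaw": 0},
    {"offset": [-2,-8,0],"yaw": 0},
    {"offset": [0,0,0],"yaw": 0},
    {"offset": [0,0,0],"yaw": 0},
    {"offset": [0,0,0],"yaw": 0}
  ]
}}

```text
time: 8.15
tool_pos: [0.6589, -0.1, 0.2473]
tool_rot: [3.141, -0.001, 3.094]
contact_force: [0.2, 1.2, -3.2]
opening: 0.0658
grip_force: 30.0
```

```bash
python3 - <<'E'
from h import *
s=status.observe(); print(s['time'],s['tool_pos'],s['tool_rot'],s['opening'])
print(camera_info('wrist')); snap('wrist','w3.png')
cv2.imwrite('pics/w3b.png',cv2.resize(cv2.imread('pics/w3.png'),(800,600),interpolation=2))
E
```

```text
8.15 [ 0.65885232 -0.10002214  0.24733952] [ 3.14097064e+00 -6.77797383e-04  3.09410767e+00] 0.0657912403778434
{'vfov': 60.153308151039234, 'cx': 258.49951240164336, 'cy': 195.79531490906294, 'origin': array([ 0.58683433, -0.0951601 ,  0.37991332]), 'attitude': array([2.87173673e+00, 3.41150585e-04, 1.52196550e+00])}
```

View pics/w3b.png

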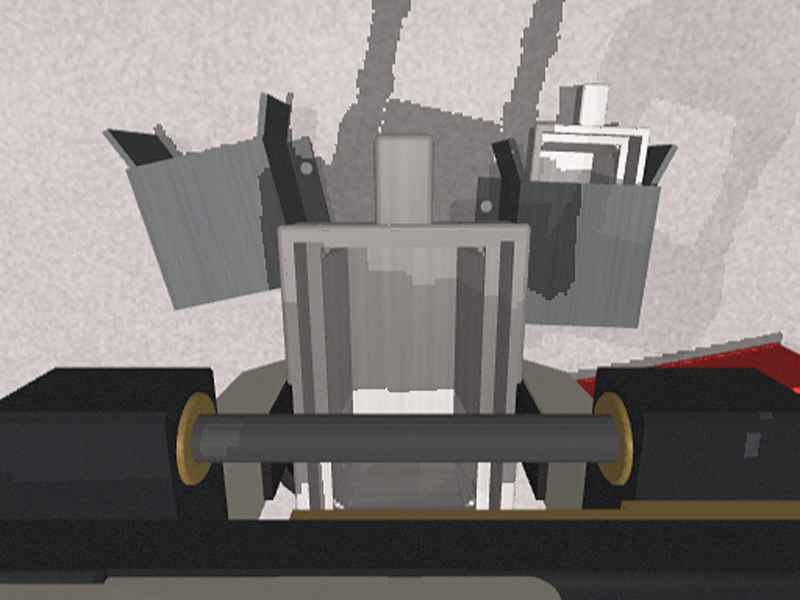

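The wrist view shows the empty dock's roof at left, with zoomed corners about (128,168), (264,139) and (175,309). The tray is held at the centre, with its pull toward the base.

```bash
python3 - <<'E'
from h import *
i=camera_info('wrist'); k=800/512
P=[onz(i,u/k,v/k,.067)[:2] for u,v in [(128,168),(264,139),(175,309)]]
print(P, np.linalg.norm(P[1]-P[0]),np.linalg.norm(P[2]-P[0]))
d1=P[2]-P[0]; d2=P[1]-P[0]; y1=np.arctan2(d1[1],d1[0]); y2=np.arctan2(d2[1],d2[0])-np.pi/2
print('yaws',y1,y2)
Fm=[onz(i,u/k,v/k,.067)[:2] for u,v in [(524,184),(661,186),(637,327)]]; print('full',Fm)
for c in ('scene','side'):
  I=camera_info(c); m=(P[0]+P[1])/2; print(c,[proj(I,[*p,.067]).round(1) for p in P])
m=(P[0]+P[1])/2; y=(y1+y2)/2; e=np.array([np.cos(y),np.sin(y)])
print('mouth',m,'home',m+.025*e,'yaw',y,'place(-.125)',m-.1*e)
E
```

```text
[array([ 0.58217141, -0.25642801]), array([ 0.56996784, -0.17509832]), array([ 0.668542  , -0.24324362])] 0.08224017246213701 0.08737109228140601
yaws 0.1514797812714153 0.14893937345543273
full [array([ 0.60253012, -0.02522261]), array([0.60760019, 0.05541878]), array([0.69451972, 0.04752023])]
scene [array([184.5, 278.5]), array([207.7, 251. ]), array([214.4, 301.3])]
side [array([333.5, 242.4]), array([313.2, 228.6]), array([354.1, 231.2])]
mouth [ 0.57606962 -0.21576317] home [ 0.60078812 -0.21202203] yaw 0.150209577363424 place(-.125) [ 0.47719565 -0.2307277 ]
```

Call:
{"method": "send_rows", "body": {
  "plan": [
    {"offset": [10,-8,0],"yaw": 0},
    {"offset": [18,-14,0],"yaw": 0},
    {"offset": [25,-20,0],"yaw": 0},
    {"offset": [25,-20,0],"yaw": 0},
    {"offset": [25,-20,0],"yaw": 0},
    {"offset": [25,-20,0],"yaw": 0},
    {"offset": [25,-20,0],"yaw": 0},
    {"offset": [15,-12,0],"yaw": 0},
    {"offset": [7.5,-5.3,0],"yaw": 0},
    {"offset": [0,0,0],"yaw": -0.066},
    {"offset": [0,0,0],"yaw": -0.066},
    {"offset": [0,0,0],"yaw": -0.066},
    {"offset": [0,0,20],"yaw": 0},
    {"offset": [0,0,30],"yaw": 0},
    {"offset": [0,0,30],"yaw": 0},
    {"offset": [0,0,20],"yaw": 0},
    {"offset": [0,0,0],"yaw": 0},
    {"offset": [0,0,0],"yaw": 0}
  ]
}}

```text
time: 10.0
tool_pos: [0.4777, -0.2314, 0.1482]
tool_rot: [-3.141, 0.001, -2.991]
contact_force: [-0.1, -0.3, -2.6]
opening: 0.0662
grip_force: 30.0
```

```bash
python3 - <<'E'
from h import *
s=status.observe(); print(s['time'],s['tool_pos'],s['tool_rot'],s['opening'])
S=camera_info('scene'); print('orange',[onz(S,160+u/2.4,80+v/2.4,z).round(3) for u,v,z in [(152,280,.04),(190,270,.03),(190,180,.056)]])
cv2.imwrite('pics/w4.png',np.hstack([cv2.resize(snap('side','s4.png')[170:290,230:390],(400,300),interpolation=2),cv2.resize(snap('wrist','w4r.png'),(400,300))])[:,:,::-1])
E
```

```text
10.0 [ 0.4777002  -0.23138893  0.14823134] [-3.14147634e+00  5.35492909e-04 -2.99140054e+00] 0.06618461443640324
orange [array([ 0.473, -0.037,  0.04 ]), array([0.489, 0.007, 0.03 ]), array([0.411, 0.083, 0.056])]
```

View pics/w4.png

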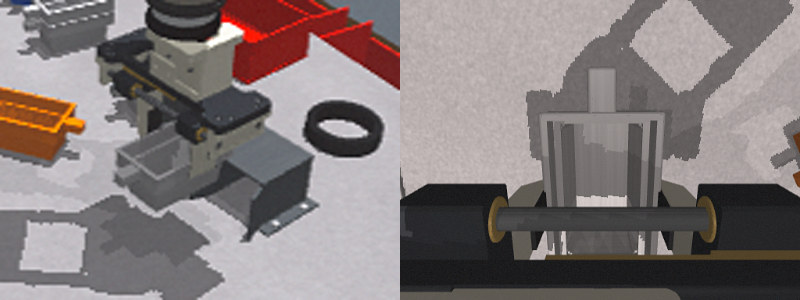

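Tray is held in front of the dock, pull outward, clear of the orange tray. Lowering.

Call:
{"method": "send_rows", "body": {
  "plan": [
    {"offset": [0,0,15],"yaw": 0},
    {"offset": [0,0,20],"yaw": 0},
    {"offset": [0,0,20],"yaw": 0},
    {"offset": [0,0,12],"yaw": 0},
    {"offset": [0,0,7],"yaw": 0},
    {"offset": [0,0,4],"yaw": 0},
    {"offset": [0,0,3],"yaw": 0},
    {"offset": [0,0,2],"yaw": 0},
    {"offset": [0,0,1],"yaw": 0},
    {"offset": [0,0,0.7],"yaw": 0},
    {"offset": [0,0,0],"yaw": 0},
    {"offset": [0,0,0],"yaw": 0}
  ]
}}

```text
time: 11.3
tool_pos: [0.4772, -0.2319, 0.0633]
tool_rot: [-3.141, 0.001, -2.992]
contact_force: [-0.4, 0.4, -0.0]
opening: 0.066
grip_force: 30.0
```

Call:
{"method": "send_rows", "body": {
  "plan": [
    {"offset": [0,0,0.5],"yaw": 0},
    {"offset": [0,0,0.5],"yaw": 0},
    {"offset": [0,0,0],"yaw": 0}
  ]
}}

```text
time: 11.6
tool_pos: [0.4772, -0.2319, 0.0633]
tool_rot: [-3.141, 0.001, -2.992]
contact_force: [-2.6, 1.1, 9.7]
opening: 0.0658
grip_force: 30.0
```

Call:
{"method": "send_rows", "body": {
  "plan": [
    {"offset": [0,0,0],"yaw": 0},
    {"offset": [0,0,0],"yaw": 0},
    {"offset": [0,0,0],"yaw": 0},
    {"offset": [0,0,0],"yaw": 0},
    {"offset": [0,0,0],"yaw": 0},
    {"offset": [0,0,0],"yaw": 0}
  ],
  "hand": 0
}}

```text
time: 12.2
tool_pos: [0.477, -0.2318, 0.0619]
tool_rot: [3.141, -0.0, -2.992]
contact_force: [-0.6, -0.2, 0.6]
opening: 0.0915
grip_force: 0.0
```

Call:
{"method": "send_rows", "body": {
  "plan": [
    {"offset": [0,0,-20],"yaw": 0},
    {"offset": [0,0,-30],"yaw": 0},
    {"offset": [0,0,-30],"yaw": 0},
    {"offset": [30,0,0],"yaw": 0},
    {"offset": [36,0,0],"yaw": 0},
    {"offset": [0,0,0],"yaw": 0},
    {"offset": [0,0,0],"yaw": 0}
  ]
}}

```text
time: 12.9
tool_pos: [0.4116, -0.2419, 0.1423]
tool_rot: [-3.141, 0.001, -2.994]
contact_force: [0.8, -1.0, -0.5]
opening: 0.0919
grip_force: 0.0
```

```bash
python3 - <<'E'
from h import *
s=status.observe(); print(s['time'],s['tool_pos'],s['tool_rot'],s['opening'])
i=camera_info('wrist'); w=snap('wrist','w5.png')
c,t=np.cos(.15),np.sin(.15)
for x,y,z in [(-.055,-.033,.056),(-.055,.033,.056),(-.08,-.008,.053),(-.08,.008,.053)]: print(x,y,proj(i,[.4772+c*x-t*y,-.2316+t*x+c*y,z]).round(1))
cv2.imwrite('pics/w5b.png',np.hstack([cv2.resize(snap('side','s5.png')[170:290,230:390],(300,400),interpolation=2),cv2.resize(w,(500,400))])[:,:,::-1])
E
```

```text
12.9 [ 0.41160724 -0.24194069  0.14231083] [-3.14115621e+00  7.18234258e-04 -2.99367450e+00] 0.0918776079913488
-0.055 -0.033 [210.5 226.9]
-0.055 0.033 [304.3 226.7]
-0.08 -0.008 [245.7 191.4]
-0.08 0.008 [268.8 191.3]
```

View pics/w5b.png

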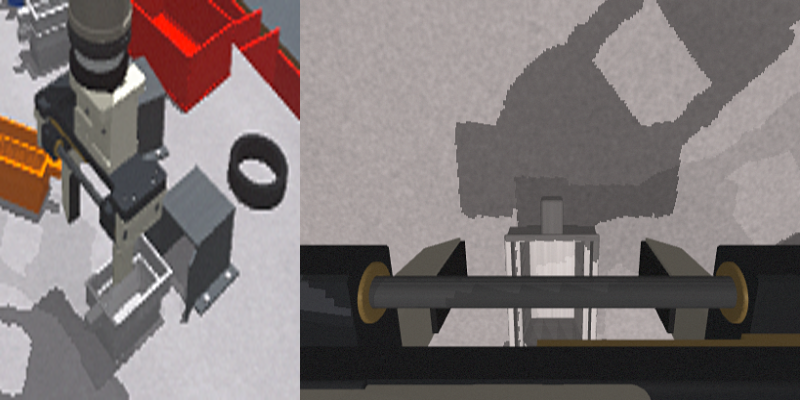

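Call:
{"method": "send_rows", "body": {
  "plan": [
    {"offset": [1.5,0,20],"yaw": 0},
    {"offset": [0,0,25],"yaw": 0},
    {"offset": [0,0,25],"yaw": 0},
    {"offset": [0,0,14],"yaw": 0},
    {"offset": [0,0,6],"yaw": 0},
    {"offset": [0,0,0],"yaw": 0}
  ]
}}

```text
time: 13.6
tool_pos: [0.4106, -0.2415, 0.0513]
tool_rot: [3.141, -0.001, -2.992]
contact_force: [0.2, -0.1, -0.0]
opening: 0.092
grip_force: 0.0
```

Call:
{"method": "send_rows", "body": {
  "plan": [
    {"offset": [0,0,0],"yaw": 0},
    {"offset": [0,0,0],"yaw": 0},
    {"offset": [0,0,0],"yaw": 0},
    {"offset": [0,0,0],"yaw": 0},
    {"offset": [0,0,0],"yaw": 0},
    {"offset": [0,0,0],"yaw": 0},
    {"offset": [0,0,0],"yaw": 0},
    {"offset": [0,0,0],"yaw": 0},
    {"offset": [0,0,0],"yaw": 0},
    {"offset": [0,0,0],"yaw": 0}
  ],
  "hand": 1,
  "squeeze": 25
}}

```text
time: 14.6
tool_pos: [0.4102, -0.2419, 0.052]
tool_rot: [3.142, 0.0, -2.992]
contact_force: [-0.3, -1.0, -1.0]
opening: 0.0165
grip_force: 0.3
```

Call:
{"method": "send_rows", "body": {
  "plan": [
    {"offset": [0,0,0],"yaw": 0},
    {"offset": [0,0,0],"yaw": 0},
    {"offset": [0,0,0],"yaw": 0},
    {"offset": [-3,0,0],"yaw": 0},
    {"offset": [-5,0,0],"yaw": 0},
    {"offset": [-7,0,0],"yaw": 0},
    {"offset": [-7,0,0],"yaw": 0},
    {"offset": [-7,0,0],"yaw": 0},
    {"offset": [-7,0,0],"yaw": 0},
    {"offset": [-7,0,0],"yaw": 0},
    {"offset": [-7,0,0],"yaw": 0},
    {"offset": [0,0,0],"yaw": 0}
  ]
}}

```text
time: 15.8
tool_pos: [0.4611, -0.2343, 0.052]
tool_rot: [-3.141, 0.002, -2.992]
contact_force: [1.2, 0.6, -0.5]
opening: 0.0156
grip_force: 25.0
```

Call:
{"method": "send_rows", "body": {
  "plan": [
    {"offset": [-7,0,0],"yaw": 0},
    {"offset": [-7,0,0],"yaw": 0},
    {"offset": [-7,0,0],"yaw": 0},
    {"offset": [-7,0,0],"yaw": 0},
    {"offset": [-7,0,0],"yaw": 0},
    {"offset": [-7,0,0],"yaw": 0},
    {"offset": [-5,0,0],"yaw": 0},
    {"offset": [-4,0,0],"yaw": 0},
    {"offset": [-4,0,0],"yaw": 0},
    {"offset": [0,0,0],"yaw": 0}
  ]
}}

```text
time: 16.8
tool_pos: [0.5149, -0.2261, 0.052]
tool_rot: [-3.141, 0.001, -2.992]
contact_force: [0.6, 1.2, 0.5]
opening: 0.0161
grip_force: 25.0
```

Call:
{"method": "send_rows", "body": {
  "plan": [
    {"offset": [-4,0,0],"yaw": 0},
    {"offset": [-4,0,0],"yaw": 0},
    {"offset": [-3,0,0],"yaw": 0},
    {"offset": [-2,0,0],"yaw": 0},
    {"offset": [-1,0,0],"yaw": 0},
    {"offset": [-1,0,0],"yaw": 0},
    {"offset": [0,0,0],"yaw": 0}
  ]
}}

```text
time: 17.5
tool_pos: [0.5291, -0.2239, 0.052]
tool_rot: [3.142, 0.0, -2.992]
contact_force: [-1.9, -1.1, 1.0]
opening: 0.0158
grip_force: 25.0
```

Call:
{"method": "send_rows", "body": {
  "plan": [
    {"offset": [-1,0,0],"yaw": 0},
    {"offset": [-1,0,0],"yaw": 0},
    {"offset": [-1,0,0],"yaw": 0},
    {"offset": [0,0,0],"yaw": 0}
  ]
}}

```text
time: 17.9
tool_pos: [0.532, -0.2235, 0.052]
tool_rot: [3.142, 0.0, -2.992]
contact_force: [-1.9, 0.1, 1.2]
opening: 0.0155
grip_force: 25.0
```

Call:
{"method": "send_rows", "body": {
  "plan": [
    {"offset": [-1,0,0],"yaw": 0},
    {"offset": [-1,0,0],"yaw": 0},
    {"offset": [0,0,0],"yaw": 0}
  ]
}}

```text
time: 18.2
tool_pos: [0.5321, -0.2235, 0.052]
tool_rot: [3.141, -0.004, -2.992]
contact_force: [-10.2, -2.3, 7.0]
opening: 0.0158
grip_force: 25.0
```

Call:
{"method": "send_rows", "body": {
  "plan": [
    {"offset": [-1,0,0],"yaw": 0},
    {"offset": [-1,0,0],"yaw": 0},
    {"offset": [0,0,0],"yaw": 0}
  ]
}}

```text
time: 18.5
tool_pos: [0.5322, -0.2235, 0.052]
tool_rot: [3.14, -0.008, -2.992]
contact_force: [-17.4, -4.8, 10.3]
opening: 0.0156
grip_force: 25.0
```

Call:
{"method": "send_rows", "body": {
  "plan": [
    {"offset": [1.5,0,0],"yaw": 0},
    {"offset": [1.5,0,0],"yaw": 0},
    {"offset": [0,0,0],"yaw": 0},
    {"offset": [0,0,0],"yaw": 0}
  ]
}}

```text
time: 18.9
tool_pos: [0.532, -0.2236, 0.052]
tool_rot: [3.141, -0.002, -2.992]
contact_force: [-7.6, -2.2, 3.4]
opening: 0.0157
grip_force: 25.0
```

Call:
{"method": "send_rows", "body": {
  "plan": [
    {"offset": [0,0,0],"yaw": 0},
    {"offset": [0,0,0],"yaw": 0},
    {"offset": [0,0,0],"yaw": 0},
    {"offset": [0,0,0],"yaw": 0},
    {"offset": [0,0,0],"yaw": 0}
  ],
  "hand": 0.5
}}

```text
time: 19.4
tool_pos: [0.5331, -0.2233, 0.052]
tool_rot: [-3.142, 0.0, -2.992]
contact_force: [-0.5, 0.1, -1.0]
opening: 0.0447
grip_force: 0.0
```

Call:
{"method": "send_rows", "body": {
  "plan": [
    {"offset": [0,0,-10],"yaw": 0},
    {"offset": [0,0,-20],"yaw": 0},
    {"offset": [0,0,-30],"yaw": 0},
    {"offset": [0,0,-30],"yaw": 0},
    {"offset": [0,0,-30],"yaw": 0},
    {"offset": [0,0,0],"yaw": 0},
    {"offset": [0,0,0],"yaw": 0}
  ]
}}

```text
time: 20.1
tool_pos: [0.5331, -0.2235, 0.1731]
tool_rot: [-3.14, 0.002, -2.992]
contact_force: [-0.8, -0.5, -0.1]
opening: 0.0461
grip_force: 0.0
```

```bash
python3 - <<'E'
from h import *
s=status.observe(); print(s['time'],s['tool_pos'],s['tool_rot'],s['opening'],s['contact_force'])
i=camera_info('wrist'); w=snap('wrist','w6.png'); y=.150; c,t=np.cos(y),np.sin(y)
h=np.array([.5761,-.2158])+.025*np.array([c,t])
for x,yy,z in [(-.08,-.008,.053),(-.08,.008,.053),(-.055,-.033,.056),(-.055,.033,.056),(-.025,-.0405,.067),(-.025,.0405,.067)]: print(x,yy,proj(i,[h[0]+c*x-t*yy,h[1]+t*x+c*yy,z]).round(1))
cv2.imwrite('pics/w6b.png',cv2.resize(w[60:300,110:430],(800,600),interpolation=2)[:,:,::-1])
E
```

```text
20.1 [ 0.53307682 -0.22348272  0.17307944] [-3.14045460e+00  1.66841998e-03 -2.99239080e+00] 0.04608135385185234 [-0.84556462 -0.45188359 -0.07558003]
-0.08 -0.008 [248.3 184.1]
-0.08 0.008 [268.8 184. ]
-0.055 -0.033 [217.1 215.6]
-0.055 0.033 [300.2 215.5]
-0.025 -0.0405 [207.2 256.3]
-0.025 0.0405 [310.2 256.2]
```

View pics/w6b.png

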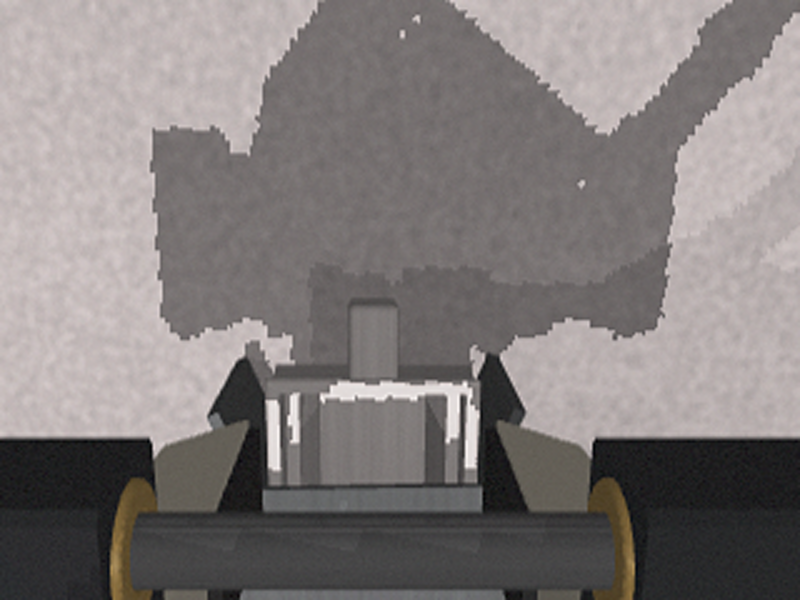

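```bash
python3 - <<'E'
from h import *
i=camera_info('wrist')
f=lambda u,v,z:onz(i,110+u/2.5,60+v/2.5,z)[:2]
e=np.array([np.cos(.15),np.sin(.15)])
print('top tray pull tip->roof edge',(f(373,487,.067)-f(373,298,.053))@e)
# w3: pose then
j=dict(i); j['origin']=np.array([ 0.58683433,-0.0951601,0.37991332]); j['attitude']=np.array([2.87173673,3.41150585e-04,1.52196550])
g=lambda u,v,z:onz(j,u/1.5625,v/1.5625,z)[:2]
a,b=g(524,184,.067),g(661,186,.067); d=b-a; n=np.array([d[1],-d[0]])/np.linalg.norm(d)
print('parked',(a-g(594,84,.053))@n)
E
```

```text
top tray pull tip->roof edge 0.05734474163068017
parked 0.05704950187909315
```

The new tray's pull tip sits 57.3 mm ahead of its dock's roof edge, and the same measurement on the parked tray gives 57.0 mm. So it is home.

```bash
python3 -c "
from h import *
print(ticket.hand_in())"
```

```text
the job is handed in; nothing more can be done
None
```

The top tray came off the nest alone, was set down and released in front of the empty dock, then slid by its pull against the back stop and let go. The job is handed in, though no verdict was returned.

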